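# Load the take-apart kettlebell: plate under handle

### The job

Make up the take-apart kettlebell: put the larger of the two loose iron plates on the spindle of its base, flat down on the base with the hub upwards, and only then put the handle on the spindle, resting on the plate's hub. Lower both parts into place rather than dropping them, let go, and leave the small plate and everything else where they are.

Things in the scene. Friction and masses are not known exactly. Their poses are not given: they have to be found in the camera images.
- kbase: base of the take-apart kettlebell, fixed in place: a dark iron disc 130 mm across and 30 mm thick, with an upright bright steel spindle in its centre, 20 mm in diameter, its tip 98 mm above the underside (the last 8 mm taper to 10 mm). Origin: centre of the underside; z up along the spindle.
- seat (a point): centre of the base disc's top face, on the spindle's axis, 30 mm above the table; the spindle rises 68 mm above it. The plate's underside belongs here.
- plate: the larger loose iron plate, 0.5 kg: a flange 110 mm across and 16 mm thick, with a round hub 44 mm across standing 30 mm above it (46 mm in all), and a 30 mm hole right through. It lies flat with the hub up. Origin: centre of the underside; z up along the hole. Can be gripped by the hub.
- handle: the loose kettlebell handle, dark iron, 0.45 kg, standing upright: a foot disc 90 mm across and 18 mm thick, with a closed centre boss 44 mm across up to 40 mm; in the underside a 30 mm round socket, 34 mm deep; over it an arch of round bar 24 mm thick, 97 mm high in all, about 118 mm wide. Origin: centre of the underside; z up; the straight top of the bar (60 mm long) runs along its y axis. When assembled its underside rests on the plate's hub, 46 mm above the base disc.
- handle_bar (a point): middle of the handle's top bar, on the bar's centre line, 85 mm above the handle's underside. Free space of 33 mm between bar and boss.
- small_plate: small loose iron plate that is not needed, 0.25 kg: flange 76 mm across and 12 mm thick, hub 44 mm across, 34 mm high in all, hole 30 mm. Origin: centre of the underside. Stays where it lies.
- bell_a: larger blue vinyl kettlebell, about 136 mm across and 192 mm high, standing at the left. Origin: centre of the underside.
- bell_b: smaller blue vinyl kettlebell, about 116 mm across and 163 mm high, at the left. Origin: centre of the underside.
- jar: glass jar with closed lid, 72 mm across, 115 mm high. Origin: centre of the underside.
- carabiner: aluminium carabiner lying flat, about 80 by 51 mm, 14 mm thick. Origin: its middle, on the table.
- ball_center (a point): centre of the green massage ball, 66 mm across, which lies in a white dish.
Not all that is in view belongs to the job. Leave any purple look-alike of the plate alone.

How it is judged (in metres and radians):
On the way, in this order (a step that is already met when the one before it is completed fails the run):
1. the larger plate lies flat on the base around the spindle, let go, while the handle is still off (z of plate in the frame of seat between -0.005 and 0.005 m and horizontal distance between plate and seat below 0.009 m and angle between plate's own z axis and vertical below 0.1 rad and horizontal distance between handle and seat above 0.1 m and contact force between the fingers and plate below 0.2 N), for 0.2 s.
2. the handle is on the spindle and rests on the plate's hub (z of plate in the frame of seat between -0.005 and 0.005 m and horizontal distance between each of plate, handle and seat below 0.009 m and angle between each of plate, handle's own z axis and vertical below 0.1 rad and z of handle in the frame of seat between 0.041 and 0.051 m), for 0.2 s.
At the end, for the whole second after the job is handed in: The larger plate lies on the base disc, the handle on its hub 46 mm above the disc (heights within 5 mm); both within 9 mm of the spindle's axis, upright within 0.1 rad, at rest; small plate, kettlebells, jar, carabiner and ball within 30 mm of their starts (all of step 2 and linear speed of each of handle, plate below 0.02 m/s and distance of each of small_plate, bell_a, bell_b, jar, carabiner, ball_center from where it was at the start of the episode below 0.03 m); the robot touches nothing.
It fails at once if the small plate, a blue kettlebell, the jar, the carabiner or the ball is shifted by more than 30 mm (distance of any of small_plate, bell_a, bell_b, jar, carabiner, ball_center from where it was at the start of the episode above 0.03 m).
It fails at once if the plate is dropped onto the spindle (faster than 0.8 m/s over the base) (horizontal distance between plate and seat below 0.05 m and linear speed of plate above 0.8 m/s).
It fails at once if the handle is dropped onto the spindle (faster than 0.8 m/s over the base) (horizontal distance between handle and seat below 0.05 m and linear speed of handle above 0.8 m/s).
It also fails if it takes over 64 s, if anything falls off the work surface, if the arm or the gripper's body presses on something with over 40 N, if the wrist force passes 120 N, or if a joint passes its speed limit or range.

### The arm

A 6-joint arm with a two-finger parallel gripper is mounted at the origin on the work surface. World frame = base frame: x ahead of the robot, y to its left, z up, the work surface at z = 0. Lengths are in m, angles in degrees, forces in N, time in s.
With the tool pointing down it reaches from about 0.4 to 0.825 m from the base axis. Payload 7 kg.
Tool frame: the origin (TCP) lies on the centre line of the jaws, within the pads' length; the fingertips stand 17 mm ahead of it and the grasp point (between the pads) lies 2 mm behind it; z points along the fingers, y is the direction in which the jaws open and shut (so a half turn about z gives the same grasp; the last joint's range is limited). The gripper opens to 88 mm and grips with 3 to 60 N. Pads are 19 mm wide; open, the fingers measure 130 mm over their backs; the gripper's body (78 mm by 193 mm) begins 47 mm behind the grasp point.
Start: joints at [-58.837, 20.546, 0.682, 0, -70.136, -16.507], TCP at [0.171, -0.653, 0.244] pointing down, gripper open.
Joint ranges: [-176.03, 176.03], [-82.01, 121.73], [-58.28, 71.71], [-173.87, 95.51], [-174.79, -0.11], [-173.66, 173.66]. Speed limits (degrees/s): [136.94, 136.94, 172.46, 180, 180, 180].

### API

Orientations are given as [roll, pitch, yaw] about the fixed x, y, z axes, in that order (R = Rz(yaw) Ry(pitch) Rx(roll)).
In Python, from plant import telemetry, vision, close_job, recognise, silhouettes, place_of gives the robot as it stands.
- The arm moves only by the shell command python3 -m handwheel 'ROWS'. ROWS is JSON, a list that holds one entry, the list of rows, each a list of 5 numbers: the shift along the tool's x, y, z in m, then the turn about the tool's z in rad, then the closure, from 0 (fully open) to 1 (shut). In form: [[[tx, ty, tz, yaw, gripper], ...]]. A call has 1 to 20 rows; each row shifts and turns the commanded pose from where the row before left it, along the tool's axes as they then stand; what a row does not reach is not made up. A row lasts 1/12 s, in which the tool goes at most 41.7 mm and 7.16 degrees, less where a joint would pass 70% of its speed; a pose out of reach is approached as far as the arm can. A call with a gripper value outside its range is refused whole. The fingers move at their own pace and stop on an object; the grip force is fixed at half the most. Time passes only in rows, so rows that do not move let the fingers close. It gives the time, the measured TCP pose, the force and the opening at its end, in the units of the state.
- telemetry.get_obs(): the state, without advancing time (a new reading comes with each control period).
- vision.snapshot(name): name is "scene" or "top"; returns a dict with "color" (400x640x3 uint8, red, green, blue), "mtx" (3x3 intrinsics, pixels), "cam_to_world" (4x4, takes a point from camera to world coordinates). Camera axes: x right, y down, z forward; pixel columns grow to the right and rows downward; lengths in m; the calibration is good to about 2 mm. A picture is of the moment at which its call begins. There is no depth.
- close_job(): hands the job in, once; it reports no verdict.
Trained networks look in a picture, given as the dict that the camera call returned (one of the last four; its "shot" number tells which), for a name from the list of things; names that differ only in an ending like _2 or _b are one class to them, and where a whole thing is asked for, a point or a joint stands for the part that bears it (a point fixed in the world has none). Each returns a list of dicts, best first, with "conf" (0 to 1); they miss things now and then, are a little off and sometimes report something else, mostly with a low value. They report only what shows in the picture. A call takes as long as a camera call. They do not tell look-alikes from the thing itself.
- recognise(name, picture): "xy" ([column, row] in pixels, amid what is visible of it).
- silhouettes(name, picture): "region" (400x640 bool, what is visible of it) and "xy" ([column, row] in pixels, amid what is visible of it).
- place_of(name, picture): "xy" ([column, row] in pixels: a listed point, or the origin of a listed thing).
The state is a dict: "clock": time; "joint_pos": joint angles; "qvel": joint speeds; "tau": joint torques, N m; "tool_pos": TCP position; "orientation": TCP orientation; "force": force on the tool from outside, world axes, zero at the start; "moment": the same for the moment, N m; "opening": finger opening in m.
Only numpy, scipy, OpenCV 4.12 (cv2) and the standard library are available. Lean on these libraries where they do the work, as an engineer would, in place of code of your own. Each camera call takes 0.05 s, during which the arm holds its last target.

## Working session

There is one attempt and no reset: what is moved stays moved. The work goes in short steps, Python scripts to look and compute and a shell command to move; the robot and the scene stay as the last step left them, time stands still between calls to the robot, and variables do not carry over. Pictures are saved under pics/ and viewed, and the job is handed in when it is done.

```bash
ls; mkdir -p pics; python3 - <<'E'
from plant import telemetry, vision
import cv2
print(telemetry.get_obs())
for n in("scene","top"):
    s=vision.snapshot(n); cv2.imwrite(f"pics/{n}0.png",s["color"][:,:,::-1]); print(s["mtx"],s["cam_to_world"])
E
```

```text
pics
{'clock': 0.0, 'joint_pos': array([-5.88365091e+01,  2.05924276e+01,  6.34440720e-01, -2.12945585e-02,
       -7.01351930e+01, -1.65057948e+01]), 'qvel': array([ 0.05930306, -0.00043924, -0.02757868,  0.03207659,  0.10126321,
       -0.0569547 ]), 'tau': array([ 2.91819691e-03, -5.82720423e+01,  2.93063146e+01,  6.99763834e+00,
        6.72334674e-03, -1.74332413e-04]), 'tool_pos': array([ 0.17066191, -0.65259908,  0.24261283]), 'orientation': array([ 1.79904972e+02, -7.28306184e-03, -1.65349550e+02]), 'force': array([-0.13444783, -0.38913113, -0.14168943]), 'moment': array([-0.03124969, -0.0028641 , -0.01951052]), 'opening': 0.0874193211760706}
[[389.29908816   0.         313.5684225 ]
 [  0.         389.29908816 206.81919637]
 [  0.           0.           1.        ]] [[ 0.29731043  0.68759124 -0.66243852  1.26452643]
 [ 0.95477996 -0.21506788  0.20528283 -0.08695283]
 [-0.00131857 -0.69351575 -0.72044026  0.80500993]
 [ 0.          0.          0.          1.        ]]
[[502.39155542   0.         312.96710903]
 [  0.         502.39155542 200.887989  ]
 [  0.           0.           1.        ]] [[ 0.02591558 -0.993513    0.11072623  0.44392612]
 [-0.99965147 -0.02631331 -0.00213205  0.13326865]
 [ 0.00503179 -0.11063239 -0.99384866  1.47576673]
 [ 0.          0.          0.          1.        ]]
```

View pics/scene0.png

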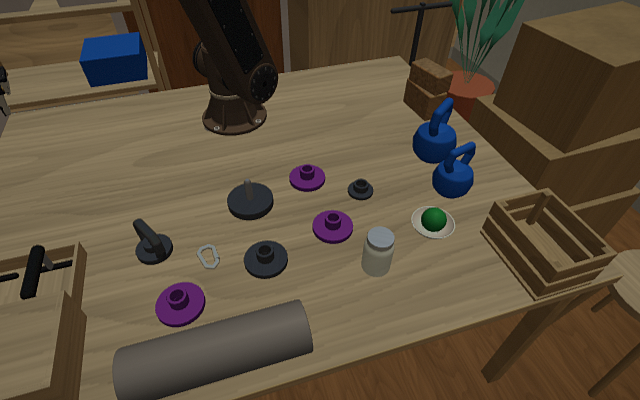

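View pics/top0.png

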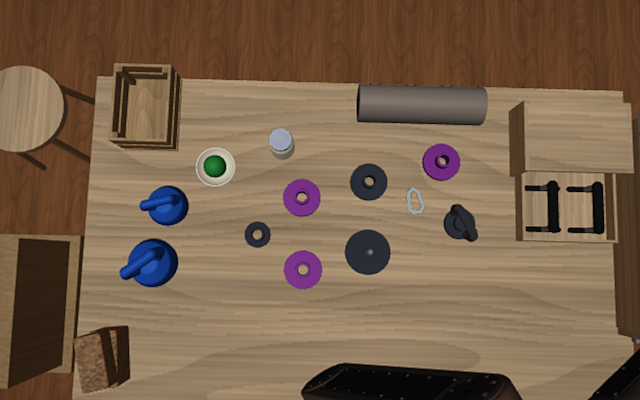

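The scene view shows the base at about (250,200), the dark large plate at (265,258) and the handle at (153,242). The small plate is at (360,188), with three purple look-alikes around. In the top view they are at: base (368,252), plate (369,181), handle (460,222), carabiner (415,200).

```bash
cat > h.py <<'E'
import numpy as np, cv2
from scipy.optimize import least_squares
def proj(s,P):
    P=np.atleast_2d(P); T=np.linalg.inv(s["cam_to_world"]); c=P@T[:3,:3].T+T[:3,3]
    q=c@s["mtx"].T; return q[:,:2]/q[:,2:]
def ray(s,uv):
    d=s["cam_to_world"][:3,:3]@np.linalg.solve(s["mtx"],[uv[0],uv[1],1]); return s["cam_to_world"][:3,3],d/np.linalg.norm(d)
def atz(s,uv,z):
    o,d=ray(s,uv); return o+d*(z-o[2])/d[2]
def tri(s1,u1,s2,u2):
    r=least_squares(lambda p: np.r_[proj(s1,p)[0]-u1,proj(s2,p)[0]-u2],atz(s1,u1,0.05)); return r.x,np.abs(r.fun).max()
def circ(x,y,z,r,n=72):
    a=np.linspace(0,2*np.pi,n,endpoint=False); return np.c_[x+r*np.cos(a),y+r*np.sin(a),np.full(n,z)]
def hullmask_contour(s,rings):
    P=np.vstack([proj(s,r) for r in rings]).astype(np.float32)
    return cv2.convexHull(P)[:,0]
E
python3 - <<'E'
from plant import *
import itertools
from h import *
S={n:vision.snapshot(n) for n in("scene","top")}
for name in ("kbase","seat","plate","handle","handle_bar","small_plate","jar","carabiner","bell_a","ball_center"):
    d={n:place_of(name,S[n]) for n in S}
    print(name,{n:[(np.round(x["xy"],1).tolist(),round(x["conf"],2)) for x in d[n][:5]] for n in d})
    for a in d["scene"][:5]:
        for b in d["top"][:5]:
            p,e=tri(S["scene"],a["xy"],S["top"],b["xy"])
            if e<4: print("   ",np.round(p,4),round(e,2))
for name in ("kbase","plate","handle"):
    for n in S:
        for r in silhouettes(name,S[n])[:5]:
            print(name,n,np.round(r["xy"],1),r["conf"],r["region"].sum(),np.round(S[n]["color"][r["region"]].mean(0)))
            c=S[n]["color"][r["region"]].mean(0)
            if c[1]>30 and False: pass
E
```

```text
kbase {'scene': [([251.2, 207.5], 0.7)], 'top': [([367.0, 250.5], 0.61), ([217.5, 165.4], 0.61)]}
    [ 0.467  -0.0304 -0.0061] 0.67
seat {'scene': [([250.9, 199.5], 0.83)], 'top': []}
plate {'scene': [([334.6, 228.3], 0.97), ([306.5, 175.8], 0.73), ([262.0, 260.6], 0.67), ([179.2, 305.5], 0.61)], 'top': [([438.5, 160.8], 0.91), ([304.8, 262.8], 0.87), ([368.3, 180.6], 0.8)]}
    [0.4268 0.1497 0.0342] 0.34
    [ 0.6715 -0.036   0.0064] 1.38
    [ 0.7375 -0.2444  0.0048] 1.38
handle {'scene': [([154.7, 251.7], 0.64), ([262.7, 262.2], 0.39)], 'top': [([456.9, 223.6], 0.96)]}
    [ 0.5526 -0.2976 -0.0036] 0.38
handle_bar {'scene': [([146.3, 227.8], 0.71)], 'top': [([467.2, 221.2], 0.93)]}
    [ 0.553  -0.2939  0.0904] 1.36
small_plate {'scene': [([359.2, 189.0], 0.63), ([376.3, 266.7], 0.63), ([247.3, 203.2], 0.49)], 'top': [([256.9, 234.5], 0.64)]}
    [0.5043 0.2905 0.0104] 0.08
jar {'scene': [([375.2, 264.7], 0.92), ([445.3, 190.7], 0.28)], 'top': [([283.0, 149.4], 0.56)]}
    [ 7.623e-01  2.274e-01 -1.000e-04] 1.24
carabiner {'scene': [([209.5, 256.2], 0.81)], 'top': [([413.3, 201.
[... 199 characters left out ...]
p': [([214.6, 163.1], 0.67)]}
    [0.7021 0.4113 0.051 ] 1.52
kbase scene [249.4 201.5] 0.8 1379 [41. 43. 46.]
kbase top [366.8 253.6] 0.8 1540 [43. 45. 54.]
plate scene [330.8 227.8] 0.87 1082 [77. 31. 86.]
plate scene [265.2 260.2] 0.75 1393 [41. 43. 46.]
plate scene [180.7 303.8] 0.75 1739 [78. 32. 87.]
plate scene [306.7 175.6] 0.58 792 [74. 30. 83.]
plate top [362.3 179.8] 0.94 973 [42. 44. 53.]
plate top [437.6 162.1] 0.93 1054 [102.  40. 116.]
plate top [296.9 264.6] 0.86 986 [120.  50. 135.]
plate top [364.5 253.2] 0.74 1562 [43. 46. 55.]
plate top [297.7 200.9] 0.7 1054 [115.  49. 128.]
handle scene [147.2 245.7] 0.7 1241 [41. 41. 41.]
handle top [456.5 227.9] 0.57 939 [41. 42. 45.]
```

```bash
cat > fit.py <<'E'
from h import *
def dark(s,uv,win=70,thr=75):
    g=s["color"].max(2).astype(np.uint8); m=(g<thr).astype(np.uint8)
    n,l,st,c=cv2.connectedComponentsWithStats(m,connectivity=4)
    k=np.bincount(l[int(uv[1])-6:int(uv[1])+7,int(uv[0])-6:int(uv[0])+7].ravel(),minlength=n); k[0]=0
    return (l==k.argmax()),st[k.argmax()]
def raster(s,rings,shape=(400,640),ss=4):
    m=np.zeros((shape[0],shape[1]),np.uint8)
    for R in rings:
        P=np.vstack([proj(s,r) for r in R]).astype(np.float32)
        h=cv2.convexHull(P)[:,0]; cv2.fillPoly(m,[np.round(h*16).astype(np.int32)],1,shift=4)
    return m.astype(bool)
E
python3 - <<'E'
from plant import *
from fit import *
from scipy.optimize import minimize
S={n:vision.snapshot(n) for n in("scene","top")}
import pickle; pickle.dump(S,open("S0.pkl","wb"))
C={"base":{"scene":(250,207),"top":(360,262)},"plate":{"scene":(250,262),"top":(355,190)},"handle":{"scene":(150,255),"top":(452,228)}}
for k in C:
    for n in S:
        m,st=dark(S[n],C[k][n]); print(k,n,st)
        im=S[n]["color"][:,:,::-1].copy(); im[m]=(0,0,255)
        u,v=C[k][n]; cv2.imwrite(f"pics/seg_{k}_{n}.png",cv2.resize(np.hstack([S[n]["color"][v-50:v+50,u-60:u+60,::-1],im[v-50:v+50,u-60:u+60]]),None,fx=3,fy=3,interpolation=0))
import glob
rows=[np.hstack([cv2.resize(cv2.imread(f"pics/seg_{k}_{n}.png"),(390,195)) for n in S]) for k in C]
cv2.imwrite("pics/seg_all.png",np.vstack(rows))
E
```

```text
base scene [ 227  181   47   39 1400]
base top [ 345  230   45   45 1546]
plate scene [ 244  241   44   38 1331]
plate top [350 164  37  36 991]
handle scene [ 133  219   40   46 1163]
handle top [444 204  34  38 888]
```

View pics/seg_all.png

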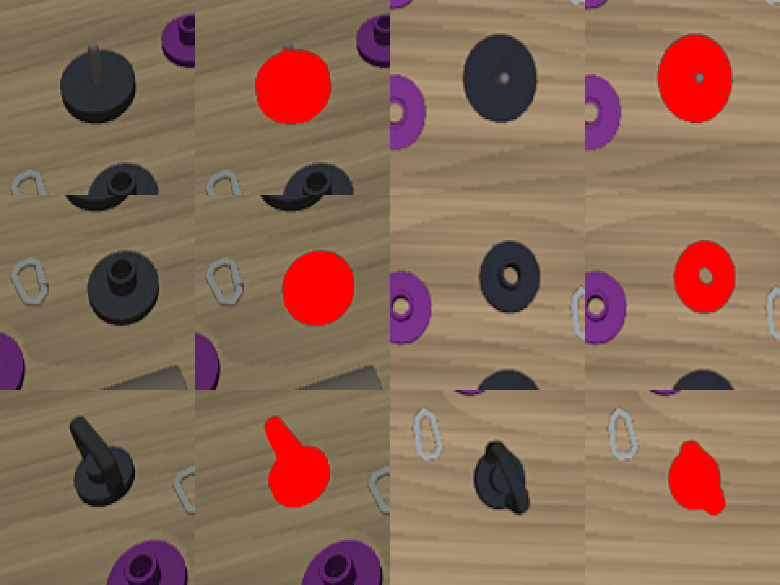

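The segmentation is clean in both views. I'll fit the models next.

```bash
cat >> fit.py <<'E'
def disc(x,y,z0,z1,r): return [circ(x,y,z0,r),circ(x,y,z1,r)]
def sphere(c,r):
    a=np.random.RandomState(0).randn(200,3); return c+r*a/np.linalg.norm(a,axis=1)[:,None]
def model(k,p):
    x,y,z=p[:3]
    if k=="base": return [disc(x,y,z,z+.030,.065)]
    if k=="plate": return [disc(x,y,z,z+.016,.055),disc(x,y,z+.016,z+.046,.022)]
    if k=="small": return [disc(x,y,z,z+.012,.038),disc(x,y,z+.012,z+.034,.022)]
    if k=="handle":
        t=p[3]; d=np.array([-np.sin(t),np.cos(t),0]); o=np.array([x,y,z])
        pts=[o+d*(-.047)+[0,0,.018],o+d*(-.047)+[0,0,.055],o+d*(-.03)+[0,0,.085],o+d*.03+[0,0,.085],o+d*.047+[0,0,.055],o+d*.047+[0,0,.018]]
        L=[disc(x,y,z,z+.018,.045),disc(x,y,z+.018,z+.04,.022)]
        return L+[[sphere(pts[i],.012),sphere(pts[i+1],.012)] for i in range(1,4)]+[[sphere(pts[0],.012),sphere(pts[1],.012)],[sphere(pts[4],.012),sphere(pts[5],.012)]]
def cost(k,p,S,M):
    c=0
    for n in M:
        r=cv2.GaussianBlur(raster(S[n],model(k,p)).astype(np.float32),(0,0),1.0)
        c+=np.abs(r-M[n])[...].sum()
    return c
def fitm(k,p0,S,C,names=("scene","top"),freez=True):
    from scipy.optimize import minimize
    M={}
    for n in names:
        m,_=dark(S[n],C[n]); m=cv2.morphologyEx(m.astype(np.uint8),cv2.MORPH_CLOSE,np.ones((9,9),np.uint8)) if k!="handle" else m.astype(np.uint8)
        M[n]=cv2.GaussianBlur(m.astype(np.float32),(0,0),1.0)
    st=[.006,.006,.006,.3][:len(p0)]
    sim=[np.array(p0,float)]+[np.array(p0,float)+np.eye(len(p0))[i]*st[i] for i in range(len(p0))]
    f=(lambda p:cost(k,p,S,M)) if freez else (lambda p:cost(k,np.r_[p[:2],p0[2],p[3:]],S,M))
    r=minimize(f,p0,method="Nelder-Mead",options=dict(initial_simplex=sim,xatol=1e-4,fatol=.1,maxiter=400))
    return r.x,r.fun,sum(M[n].sum() for n in M)
E
python3 - <<'E'
from fit import *; import pickle
S=pickle.load(open("S0.pkl","rb"))
C={"base":{"scene":(250,207),"top":(360,262)},"plate":{"scene":(250,262),"top":(355,190)},"handle":{"scene":(150,255),"top":(452,228)},"small":{"scene":(360,190),"top":(248,235)}}
P={"base":[.467,-.03,0],"plate":[.6715,-.036,0],"handle":[.5526,-.2976,0,0],"small":[.504,.29,0]}
for k in C:
    for names in (("scene","top"),("scene",),("top",)):
      for t in ([0,.5,1.,-.5,1.5,-1] if k=="handle" and len(names)==2 else [.2] if k=="handle" else [None]):
        p=P[k][:3]+([t] if t is not None else [])
        x,f,a=fitm(k,p,S,C[k],names,len(names)==2); print(k,names,t,np.round(x,4),round(f,1),round(a))
# spindle tip bright
for n,u,v in(("top",368,252),):
    c=S[n]["color"][v-8:v+9,u-8:u+9].astype(int).max(2); print(c)
E
```

```text
base ('scene', 'top') None [ 0.4612 -0.0284  0.0038] 296.5 2978
base ('scene',) None [ 0.4561 -0.0281  0.0054] 135.8 1408
base ('top',) None [ 0.4642 -0.0301  0.0029] 132.4 1570
plate ('scene', 'top') None [ 0.6674 -0.0293 -0.0034] 198.0 2386
plate ('scene',) None [ 6.668e-01 -2.960e-02 -5.000e-04] 95.0 1334
plate ('top',) None [ 0.6667 -0.0295 -0.0015] 111.0 1052
handle ('scene', 'top') 0 [ 0.5541 -0.2956  0.0059 -1.0577] 231.8 2051
handle ('scene', 'top') 0.5 [ 5.4840e-01 -2.9920e-01 -1.5000e-03  2.0227e+00] 225.4 2051
handle ('scene', 'top') 1.0 [ 5.4920e-01 -2.9920e-01 -2.0000e-03  2.0205e+00] 218.2 2051
handle ('scene', 'top') -0.5 [ 0.5536 -0.2972  0.0051 -1.0965] 229.9 2051
handle ('scene', 'top') 1.5 [ 5.4980e-01 -2.9890e-01 -1.0000e-04  2.0441e+00] 215.8 2051
handle ('scene', 'top') -1 [ 0.5515 -0.2973  0.0029 -1.0762] 226.2 2051
handle ('scene',) 0.2 [ 0.5504 -0.2974  0.0215 -1.1013] 97.0 1163
handle ('top',) 0.2 [ 0.5541 -0.3015  0.0032  0.2758] 256.9 888
small ('scene', 'top') None [ 0.5061  0.2917 -0.0019] 142.0 923
small ('scene',) None [0.5039 0.2923 0.0053] 70.0 414
s
[... 558 characters left out ...]
 52  54  51  55  56  72  99 130 147 148 113  61  45  54  55]
 [ 52  52  53  54  52  55  58  73  98 128 148 143 106  58  47  54  53]
 [ 51  53  55  54  51  56  59  67  86 103 119 111  81  48  49  54  52]
 [ 54  53  55  53  52  51  59  62  70  84  90  81  56  46  51  53  53]
 [ 54  54  53  52  53  54  53  49  48  51  54  51  50  53  53  53  54]
 [ 54  54  53  53  54  55  55  52  50  50  52  53  54  54  53  53  53]
 [ 54  52  53  52  55  54  55  54  54  54  54  54  54  53  54  55  54]
 [ 53  54  54  54  54  55  54  54  55  55  54  54  53  53  54  55  54]
 [ 54  54  53  54  54  53  54  55  54  54  55  52  53  56  54  54  54]
 [ 54  55  54  55  54  54  54  55  54  54  53  54  55  55  55  54  54]]
```

```bash
cat >> fit.py <<'E'
def raster(s,rings,shape=(400,640),ss=6):
    # area coverage; pixel (u,v) covers u-.5..u+.5
    m=np.zeros((shape[0]*ss,shape[1]*ss),np.uint8)
    for R in rings:
        P=np.vstack([proj(s,r) for r in R]).astype(np.float32)
        h=(cv2.convexHull(P)[:,0]+.5)*ss-.5; cv2.fillPoly(m,[np.round(h*16).astype(np.int32)],255,shift=4)
    return cv2.resize(m,(shape[1],shape[0]),interpolation=cv2.INTER_AREA).astype(np.float32)/255
def fitm(k,p0,S,C,names=("scene","top"),freez=True,off=True,ign=None):
    """free: x,y,(z),(yaw)"""
    from scipy.optimize import minimize
    M={};W={};
    for n in names:
        m,_=dark(S[n],C[n]); m=m.astype(np.uint8)
        if k!="handle": m=cv2.morphologyEx(m,cv2.MORPH_CLOSE,np.ones((9,9),np.uint8))
        g=S[n]["color"].max(2).astype(np.float32)
        near=cv2.dilate(m,np.ones((3,3),np.uint8)); far=cv2.dilate(m,np.ones((9,9),np.uint8))
        fg=np.median(g[m>0]); bg=np.median(g[(far>0)&(near==0)])
        a=np.clip((bg-g)/(bg-fg),0,1); core=cv2.erode(m,np.ones((3,3),np.uint8))
        a[core>0]=1; a[cv2.dilate(m,np.ones((5,5),np.uint8))==0]=0
        M[n]=a; W[n]=np.ones_like(a)
        if ign and n in ign:
            u0,u1,v0,v1=ign[n]; W[n][v0:v1,u0:u1]=0
    idx=[0,1]+([2] if freez else [])+([3] if len(p0)>3 else [])
    def full(q): p=np.array(p0,float); p[idx]=q; return p
    def f(q):
        p=full(q); return sum((W[n]*(raster(S[n],model(k,p))-M[n])**2).sum() for n in M)
    q0=np.array(p0,float)[idx]; st=np.array([.004,.004,.004,.2])[idx]
    sim=np.vstack([q0,q0+np.diag(st)])
    r=minimize(f,q0,method="Nelder-Mead",options=dict(initial_simplex=sim,xatol=5e-5,fatol=.02,maxiter=200))
    return full(r.x),r.fun
E
python3 - <<'E'
from fit import *; import pickle
S=pickle.load(open("S0.pkl","rb"))
C={"base":{"scene":(250,207),"top":(360,262)},"plate":{"scene":(250,262),"top":(355,190)},"handle":{"scene":(150,255),"top":(452,228)},"small":{"scene":(360,190),"top":(248,235)}}
P={"base":[.463,-.03,0],"plate":[.667,-.03,0],"handle":[.550,-.298,0,-1.08],"small":[.505,.292,0]}
for k in C:
    for names,fz in ((("scene","top"),True),(("scene","top"),False),(("scene",),False),(("top",),False)):
        x,f=fitm(k,P[k],S,C[k],names,fz,ign={"scene":(238,262,170,192)} if k=="base" else None); print(k,names,fz,np.round(x,4),round(f,2))
print("tip",[atz(S["top"],(370.2,251.3),z).round(4) for z in(.06,.098)])
g=S["scene"]["color"].max(2); print(g[176:200,240:262])
E
```

```text
base ('scene', 'top') True [ 0.463  -0.0285  0.0062] 58.45
base ('scene', 'top') False [ 0.4627 -0.0289  0.    ] 82.34
base ('scene',) False [ 0.4575 -0.0273  0.    ] 29.27
base ('top',) False [ 0.4632 -0.0299  0.    ] 8.82
plate ('scene', 'top') True [ 6.689e-01 -3.000e-02 -2.000e-04] 38.75
plate ('scene', 'top') False [ 0.669 -0.03   0.   ] 38.51
plate ('scene',) False [ 0.6688 -0.0291  0.    ] 19.02
plate ('top',) False [ 0.6693 -0.0315  0.    ] 7.33
handle ('scene', 'top') True [ 0.5524 -0.2974  0.0014 -1.0835] 58.84
handle ('scene', 'top') False [ 0.5518 -0.2975  0.     -1.086 ] 63.73
handle ('scene',) False [ 0.5517 -0.2967  0.     -1.0766] 19.0
handle ('top',) False [ 0.5521 -0.2993  0.     -1.0812] 24.74
small ('scene', 'top') True [0.506  0.2912 0.0015] 23.46
small ('scene', 'top') False [0.5057 0.2914 0.    ] 26.03
small ('scene',) False [0.5043 0.2932 0.    ] 12.38
small ('top',) False [0.5061 0.2903 0.    ] 3.81
tip [array([ 0.4636, -0.034 ,  0.06  ]), array([ 0.4631, -0.0295,  0.098 ])]
[[121 121 120 121 119 118 118 116 114 113 111 111 109 108 112 116 118 119
  120 121 1
[... 1447 characters left out ...]
4  55  52  53  50  50  52  52
   51  50  52  53]
 [ 52  52  52  51  54  45  53  55  56  55  54  54  53  53  50  52  51  52
   52  52  52  53]
 [ 52  51  53  53  53  46  52  54  56  55  53  53  56  53  49  53  51  50
   52  52  52  51]
 [ 52  53  51  51  51  51  51  55  57  55  54  53  54  50  53  53  51  52
   53  50  52  53]
 [ 51  52  52  52  50  52  47  54  54  56  51  52  55  48  52  49  50  51
   53  53  52  52]
 [ 51  50  51  50  51  52  47  53  54  55  54  53  54  51  52  51  54  51
   52  53  51  53]
 [ 52  51  51  51  52  50  44  53  57  56  52  52  53  50  51  52  51  51
   53  51  52  52]
 [ 51  51  52  50  51  51  49  50  53  55  55  50  53  51  51  52  52  52
   52  54  52  53]]
```

```bash
python3 - <<'E'
from fit import *; import pickle
S=pickle.load(open("S0.pkl","rb"))
L=[("base",[.4632,-.0299,0]),("plate",[.669,-.030,0]),("handle",[.552,-.298,0,-1.083])]
out=[]
for n in S:
    im=cv2.resize(S[n]["color"][:,:,::-1],None,fx=6,fy=6,interpolation=cv2.INTER_NEAREST)
    def line(P,c,cl=True): cv2.polylines(im,[np.round((proj(S[n],P)+.5)*6).astype(np.int32)],cl,c,1)
    x,y=L[0][1][:2]; 
    for z in(0,.03): line(circ(x,y,z,.065),(0,255,0))
    line(circ(x,y,.03,.01),(0,255,255));line(circ(x,y,.09,.01),(0,255,255));line(circ(x,y,.098,.005),(0,255,255))
    x,y=L[1][1][:2]
    for z,r in((0,.055),(.016,.055),(.046,.022),(.046,.015)): line(circ(x,y,z,r),(0,255,0))
    x,y=L[2][1][:2];t=L[2][1][3];d=np.array([-np.sin(t),np.cos(t),0])
    for z,r in((0,.045),(.018,.045),(.04,.022)): line(circ(x,y,z,r),(0,255,0))
    o=np.array([x,y,.085]); line(np.array([o-.03*d,o+.03*d]),(0,255,255)); 
    ct={"base":(250,200),"plate":(265,258),"handle":(153,242)} if n=="scene" else {"base":(368,252),"plate":(369,181),"handle":(460,222)}
    out.append(np.hstack([im[(v-31)*6:(v+31)*6,(u-30)*6:(u+30)*6] for u,v in ct.values()]))
o=np.vstack(out); o=cv2.resize(o,(800,int(800*o.shape[0]/o.shape[1])),interpolation=cv2.INTER_AREA); cv2.imwrite("pics/ov.png",o)
E
```

```text
(no output)
```

View pics/ov.png

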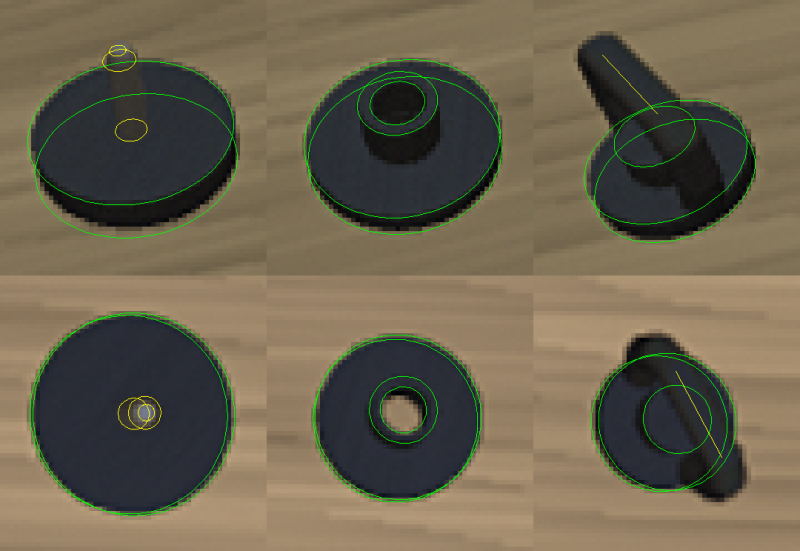

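The model overlay fits: base at (0.463, -0.030), plate at (0.669, -0.030), handle at (0.552, -0.298) with the bar along about (0.883, 0.469). The spindle tip agrees in both views. The base's lower rim looks higher in the scene view than modelled, but its top rim matches 30 mm. I'm moving over the plate.

```bash
python3 -m handwheel '[[[-0.032,0.0238,0,0,0],[-0.032,0.0238,0,0,0],[-0.032,0.0238,0,0,0],[-0.032,0.0238,0,0,0],[-0.032,0.0238,0,0,0],[-0.032,0.0238,0,0,0],[-0.032,0.0238,0,0,0],[-0.032,0.0238,0,0,0],[-0.032,0.0238,0,0,0],[-0.032,0.0238,0,0,0],[-0.032,0.0238,0,0,0],[-0.032,0.0238,0,0,0],[-0.032,0.0238,0,0,0],[-0.032,0.0238,0,0,0],[-0.032,0.0238,0,0,0],[-0.032,0.0238,0,0,0],[-0.032,0.0238,0,0,0],[-0.032,0.0238,0,0,0],[-0.032,0.0238,0,0,0],[-0.032,0.0238,0,0,0]]]'
cat > go.py <<'E'
import sys; from plant import telemetry; import numpy as np
o=telemetry.get_obs(); y=np.radians(o["orientation"][2]); t=np.array([float(a) for a in sys.argv[1:4]]); d=t-o["tool_pos"]
print("pos",o["tool_pos"].round(4),o["orientation"].round(2),"tool shift",np.round([d[0]*np.cos(y)+d[1]*np.sin(y), d[0]*np.sin(y)-d[1]*np.cos(y), -d[2]],4),"open",round(o["opening"],4),"F",o["force"].round(2),"t",o["clock"])
E
python3 go.py .669 -.030 .12
```

```text
clock: 3.27
tool_pos: [0.6705, -0.0288, 0.2438]
orientation: [-180.0, 0.0, -165.3]
force: [1.1, -0.7, -0.1]
opening: 0.0875
pos [ 0.6705 -0.0288  0.2438] [-1.8000e+02  2.0000e-02 -1.6533e+02] tool shift [ 0.0017 -0.0008  0.1238] open 0.0875 F [ 1.06 -0.67 -0.14] t 3.2667
```

```bash
python3 -m handwheel '[[[0.0017,-0.0008,0.03,0,0],[0,0,0.035,0,0],[0,0,0.035,0,0],[0,0,0.035,0,0],[0,0,0.02,0,0],[0,0,0,0,0],[0,0,0,0,0]]]'
python3 go.py .669 -.030 .038
python3 - <<'E'
from plant import *; import cv2,numpy as np
a=vision.snapshot("scene")["color"][190:310,170:350,::-1];b=vision.snapshot("top")["color"][120:240,280:460,::-1]
cv2.imwrite("pics/p1.png",cv2.resize(np.hstack([a,b]),(800,267)))
E
```

```text
clock: 3.85
tool_pos: [0.6677, -0.032, 0.0879]
orientation: [-180.0, -0.1, -165.3]
force: [0.2, -0.2, 1.1]
opening: 0.0872
pos [ 0.6677 -0.032   0.0879] [-1.7998e+02 -1.4000e-01 -1.6532e+02] tool shift [-0.0018  0.0016  0.0499] open 0.0872 F [ 0.22 -0.2   1.14] t 3.85
```

View pics/p1.png

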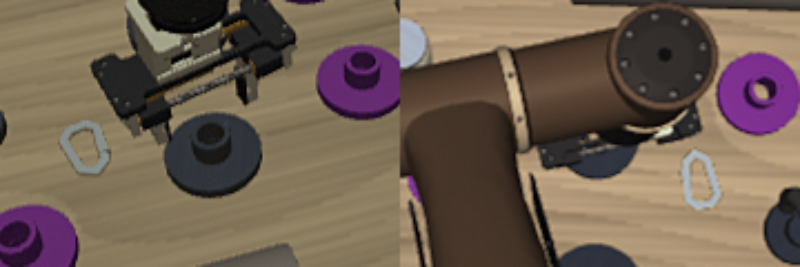

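The crop shows the open gripper above the hub of the dark plate at about (210,140). I'll check by projection that the fingers straddle the hub.

```bash
python3 - <<'E'
from plant import *; from h import *
s=vision.snapshot("scene"); im=cv2.resize(s["color"][180:300,190:340,::-1],None,fx=5,fy=5,interpolation=cv2.INTER_NEAREST)
o=telemetry.get_obs(); p=o["tool_pos"]; y=np.radians(o["orientation"][2]); Y=np.array([np.sin(y),-np.cos(y),0])
pts=[p+Y*.044+[0,0,-.017],p-Y*.044+[0,0,-.017],p+[0,0,-.017]]
for q,c in zip(proj(s,pts),[(0,255,0),(0,255,0),(0,255,255)]): cv2.circle(im,tuple(int(v) for v in ((q-[190,180]+.5)*5)),5,c,-1)
q=proj(s,circ(.669,-.03,.046,.022)); cv2.polylines(im,[((q-[190,180]+.5)*5).astype(np.int32)],True,(0,0,255),1)
cv2.imwrite("pics/p2.png",im)
E
```

```text
(no output)
```

View pics/p2.png

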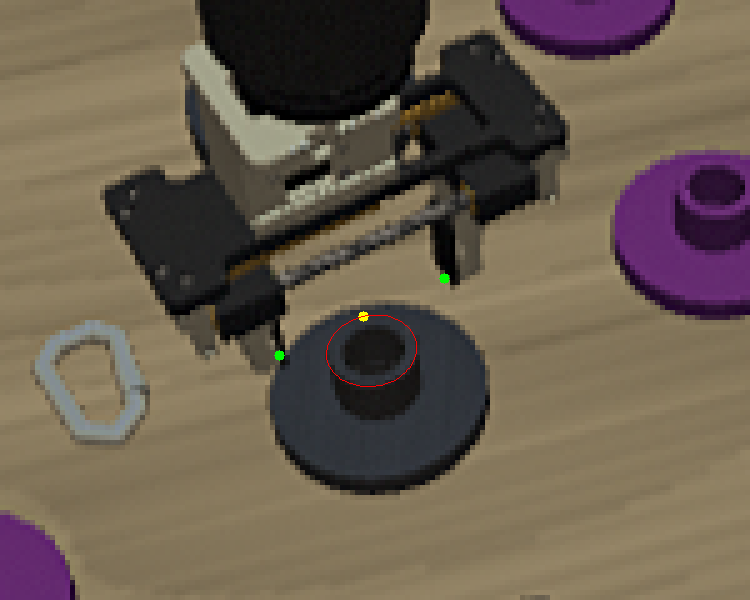

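The projected fingertips (green) match the real ones, and the jaws are centred on the hub. I'm descending and gripping.

```bash
python3 -m handwheel '[[[-0.0015,0.0015,0.015,0,0],[0,0,0.015,0,0],[0,0,0.012,0,0],[0,0,0.007,0,0],[0,0,0,0,0],[0,0,0,0,1],[0,0,0,0,1],[0,0,0,0,1],[0,0,0,0,1],[0,0,0,0,1],[0,0,0,0,1],[0,0,0,0,1],[0,0,0,0,1]]]'
python3 go.py .669 -.030 .038
```

```text
clock: 5.08
tool_pos: [0.6692, -0.03, 0.0397]
orientation: [-180.0, 0.0, -165.3]
force: [-0.3, 0.8, 0.9]
opening: 0.0426
pos [ 0.6692 -0.03    0.0397] [-179.99    0.   -165.33] tool shift [0.0002 0.     0.0017] open 0.0426 F [-0.32  0.84  0.88] t 5.0833
```

```bash
python3 -m handwheel '[[[0,0,-0.008,0,1],[0,0,-0.015,0,1],[0,0,-0.025,0,1],[0,0,-0.03,0,1],[0,0,-0.03,0,1],[0,0,-0.02,0,1],[0,0,-0.012,0,1],[0,0,0,0,1],[0,0,0,0,1]]]'
python3 go.py .4632 -.030 .18
python3 - <<'E'
from plant import *; import cv2,numpy as np
a=vision.snapshot("scene")["color"][130:310,130:350,::-1];b=vision.snapshot("top")["color"][120:300,280:500,::-1]
cv2.imwrite("pics/p3.png",cv2.resize(np.hstack([a,b]),(800,327)))
E
```

```text
clock: 5.83
tool_pos: [0.6684, -0.0298, 0.1787]
orientation: [179.9, -0.0, -165.4]
force: [-0.5, -1.1, -7.5]
opening: 0.0428
pos [ 0.6684 -0.0298  0.1787] [ 1.7995e+02 -4.0000e-02 -1.6537e+02] tool shift [ 0.1986  0.0516 -0.0013] open 0.0428 F [-0.51 -1.13 -7.52] t 5.8333
```

View pics/p3.png

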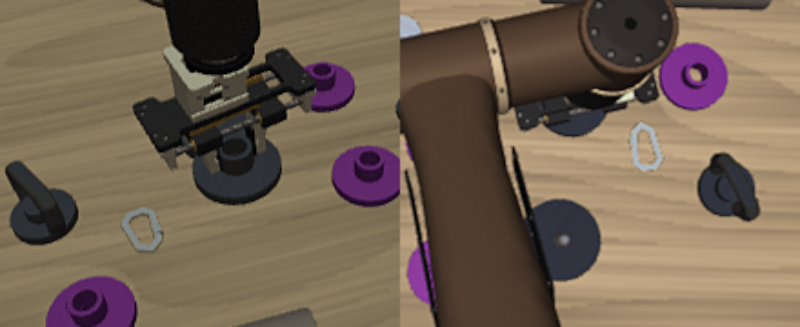

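The plate is held level with its underside at about z=0.139. I'm carrying it above the spindle.

```bash
python3 -m handwheel '[[[0.0116,0.003,0,0,1],[0.022,0.0056,0,0,1],[0.026,0.007,0,0,1],[0.026,0.007,0,0,1],[0.026,0.007,0,0,1],[0.026,0.007,0,0,1],[0.026,0.007,0,0,1],[0.022,0.0056,0,0,1],[0.013,0.0024,0,0,1],[0,0,0,0,1],[0,0,0,0,1],[0,0,0,0,1]]]'
python3 go.py .4632 -.030 .18
python3 - <<'E'
from plant import *; from h import *
s=vision.snapshot("scene"); u0,v0=180,110; im=cv2.resize(s["color"][v0:v0+120,u0:u0+150,::-1],None,fx=5,fy=5,interpolation=cv2.INTER_NEAREST)
o=telemetry.get_obs(); p=o["tool_pos"]
def L(P,c): cv2.polylines(im,[((proj(s,P)-[u0,v0]+.5)*5).astype(np.int32)],True,c,1)
z=p[2]-.0397
L(circ(p[0],p[1],z,.055),(0,255,0));L(circ(p[0],p[1],z+.016,.055),(0,255,0));L(circ(p[0],p[1],z+.046,.022),(0,255,0))
L(circ(.4632,-.03,.098,.005),(0,0,255));L(circ(.4632,-.03,.03,.065),(0,0,255))
cv2.imwrite("pics/p4.png",im)
E
```

```text
clock: 6.93
tool_pos: [0.4641, -0.0303, 0.179]
orientation: [-180.0, -0.0, -165.3]
force: [0.1, 1.0, -6.4]
opening: 0.0426
pos [ 0.4641 -0.0303  0.179 ] [-1.7999e+02 -4.0000e-02 -1.6534e+02] tool shift [ 0.0008  0.0005 -0.001 ] open 0.0426 F [ 0.06  0.98 -6.4 ] t 6.9333
```

View pics/p4.png

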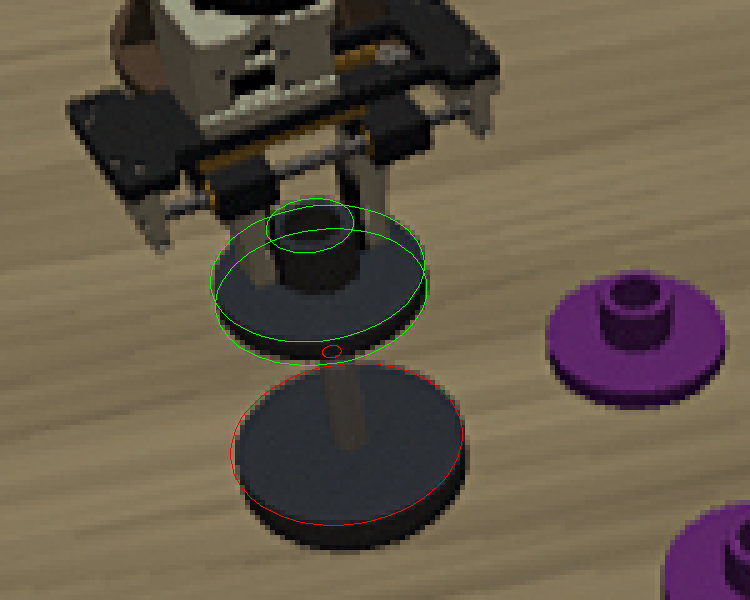

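Alignment is within about 1 px, roughly 2 mm, against a 5 mm clearance. I'm lowering over the spindle.

```bash
python3 -m handwheel '[[[0.0008,0.0005,0.01,0,1],[0,0,0.015,0,1],[0,0,0.015,0,1],[0,0,0.015,0,1],[0,0,0.015,0,1],[0,0,0.01,0,1],[0,0,0,0,1],[0,0,0,0,1]]]'
python3 go.py .4632 -.030 .0697
```

```text
clock: 7.65
tool_pos: [0.4632, -0.0302, 0.0989]
orientation: [-180.0, -0.1, -165.3]
force: [0.1, 0.4, -6.0]
opening: 0.0427
pos [ 0.4632 -0.0302  0.0989] [-1.7997e+02 -1.2000e-01 -1.6535e+02] tool shift [-0.0001  0.0002  0.0292] open 0.0427 F [ 0.1   0.39 -6.01] t 7.65
```

```bash
python3 -m handwheel '[[[0,0,0.008,0,1],[0,0,0.008,0,1],[0,0,0.006,0,1],[0,0,0.003,0,1],[0,0,0.002,0,1],[0,0,0.001,0,1],[0,0,0,0,1],[0,0,0,0,1]]]'
python3 go.py .4632 -.030 .0697
```

```text
clock: 8.32
tool_pos: [0.4632, -0.03, 0.0718]
orientation: [-180.0, 0.0, -165.3]
force: [-0.1, 0.7, -6.9]
opening: 0.0433
pos [ 0.4632 -0.03    0.0718] [-1.8000e+02  2.0000e-02 -1.6534e+02] tool shift [ 0.     -0.      0.0021] open 0.0433 F [-0.12  0.75 -6.91] t 8.3167
```

```bash
python3 -m handwheel '[[[0,0,0.001,0,1],[0,0,0.001,0,1],[0,0,0,0,1]]]'
python3 go.py .4632 -.030 .0697
```

```text
clock: 8.57
tool_pos: [0.4632, -0.0299, 0.0697]
orientation: [180.0, 0.0, -165.3]
force: [0.6, 0.1, -5.8]
opening: 0.043
pos [ 0.4632 -0.0299  0.0697] [ 1.8000e+02  3.0000e-02 -1.6534e+02] tool shift [ 0.     -0.0001 -0.    ] open 0.043 F [ 0.63  0.08 -5.84] t 8.5667
```

```bash
python3 -m handwheel '[[[0,0,0.001,0,1],[0,0,0,0,1],[0,0,0,0,1]]]'; python3 -m handwheel '[[[0,0,0.001,0,1],[0,0,0,0,1],[0,0,0,0,1]]]'
```

```text
clock: 8.82
tool_pos: [0.4633, -0.0299, 0.0696]
orientation: [-180.0, 0.0, -165.3]
force: [-5.2, 0.6, 8.3]
opening: 0.0428
clock: 9.07
tool_pos: [0.4633, -0.0299, 0.0695]
orientation: [-180.0, 0.1, -165.3]
force: [-10.0, 2.9, 20.7]
opening: 0.0425
```

Contact is at TCP z=0.0696, exactly as predicted (0.0397+0.030), with the force reversing to press on the base. I'm easing off and releasing.

```bash
python3 -m handwheel '[[[0,0,-0.0015,0,1],[0,0,0,0,1],[0,0,0,0,0],[0,0,0,0,0],[0,0,0,0,0],[0,0,0,0,0],[0,0,0,0,0],[0,0,0,0,0],[0,0,0,0,0]]]'; python3 -m handwheel '[[[0,0,-0.01,0,0],[0,0,-0.03,0,0],[0,0,-0.035,0,0],[0,0,-0.035,0,0],[0,0,-0.025,0,0],[0,0,0,0,0],[0,0,0,0,0]]]'
python3 go.py .552 -.2985 .205
python3 - <<'E'
from plant import *; from h import *
s=vision.snapshot("scene"); u0,v0=180,130; im=cv2.resize(s["color"][v0:v0+120,u0:u0+150,::-1],None,fx=5,fy=5,interpolation=cv2.INTER_NEAREST)
def L(P,c): cv2.polylines(im,[((proj(s,P)-[u0,v0]+.5)*5).astype(np.int32)],True,c,1)
x,y,z=.4632,-.03,.03
L(circ(x,y,z,.055),(0,255,0));L(circ(x,y,z+.016,.055),(0,255,0));L(circ(x,y,z+.046,.022),(0,255,0))
L(circ(.4632,-.03,.098,.005),(0,0,255))
cv2.imwrite("pics/p5.png",im)
E
```

```text
clock: 9.82
tool_pos: [0.4631, -0.03, 0.069]
orientation: [-180.0, -0.0, -165.3]
force: [-0.0, -0.2, 0.4]
opening: 0.0837
clock: 10.4
tool_pos: [0.4638, -0.0297, 0.2057]
orientation: [180.0, 0.2, -165.3]
force: [-0.2, -0.9, -1.4]
opening: 0.0876
pos [ 0.4638 -0.0297  0.2057] [ 179.98    0.22 -165.34] tool shift [-0.0173 -0.2824  0.0007] open 0.0876 F [-0.23 -0.94 -1.39] t 10.4
```

View pics/p5.png

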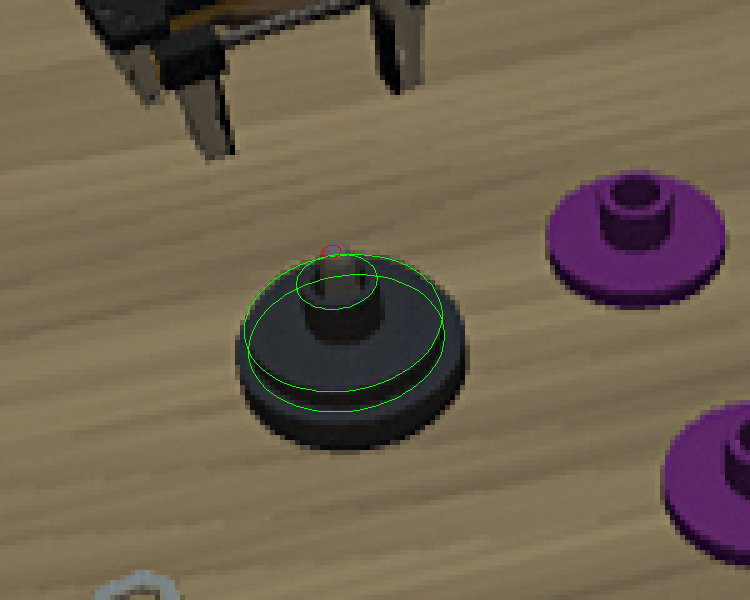

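The plate is seated flat: the hub rim is at about (342,285) with the spindle standing centred in it. Next is the handle. I'll move over it and turn the jaws across the bar (yaw -165.3 to -152.0, which is -0.232 rad about tool z).

```bash
python3 -m handwheel '[[[-0.001,-0.0164,0,0,0],[-0.002,-0.032,0,0,0],[-0.002,-0.036,0,0,0],[-0.002,-0.036,0,0,0],[-0.002,-0.036,0,0,0],[-0.002,-0.036,0,0,0],[-0.002,-0.036,0,0,0],[-0.002,-0.032,0,0,0],[-0.002,-0.022,0,0,0],[0,0,0,-0.077,0],[0,0,0,-0.078,0],[0,0,0,-0.077,0],[0,0,0,0,0],[0,0,0,0,0],[0,0,0,0,0]]]'
python3 go.py .552 -.298 .15
python3 - <<'E'
from plant import *; from fit import *
S={n:vision.snapshot(n) for n in("scene","top")}
out=[]
for n,(u0,v0) in dict(scene=(90,170),top=(400,170)).items():
    s=S[n]; im=cv2.resize(s["color"][v0:v0+110,u0:u0+100,::-1],None,fx=4,fy=4,interpolation=cv2.INTER_NEAREST)
    def L(P,c,cl=True): cv2.polylines(im,[((proj(s,P)-[u0,v0]+.5)*4).astype(np.int32)],cl,c,1)
    o=telemetry.get_obs(); p=o["tool_pos"]; y=np.radians(o["orientation"][2]); Y=np.array([np.sin(y),-np.cos(y),0]);X=np.array([np.cos(y),np.sin(y),0])
    b=np.array([.552,-.298,.085]); L(np.array([b-.03*X,b+.03*X]),(0,255,255)); L(np.array([b-.02*Y,b+.02*Y]),(0,255,0))
    L(np.array([b-.03*X+[0,0,.012],b+.03*X+[0,0,.012]]),(0,0,255))
    t=p-[0,0,.017]; L(np.array([t-.044*Y,t+.044*Y]),(255,255,0))
    out.append(im)
cv2.imwrite("pics/p6.png",np.hstack(out))
E
```

```text
clock: 11.7
tool_pos: [0.5506, -0.2987, 0.2031]
orientation: [179.9, -0.1, -152.2]
force: [0.4, -0.5, 0.4]
opening: 0.0877
pos [ 0.5506 -0.2987  0.2031] [ 1.7994e+02 -7.0000e-02 -1.5219e+02] tool shift [-0.0016 -0.      0.0531] open 0.0877 F [ 0.42 -0.51  0.39] t 11.7
```

View pics/p6.png

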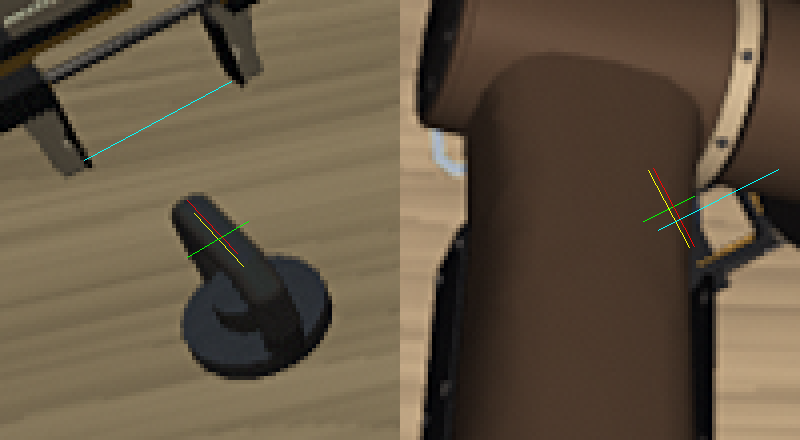

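The model bar (red/yellow) lies on the real bar, and the jaw line (cyan) is perpendicular to it. I'm descending.

```bash
python3 -m handwheel '[[[-0.0014,0,0.02,0,0],[0,0,0.025,0,0],[0,0,0.025,0,0],[0,0,0.02,0,0],[0,0,0.015,0,0],[0,0,0.01,0,0],[0,0,0.006,0,0],[0,0,0,0,0],[0,0,0,0,0]]]'
python3 go.py .552 -.298 .082
python3 - <<'E'
from plant import *; import cv2
cv2.imwrite("pics/p7.png",cv2.resize(vision.snapshot("scene")["color"][170:280,80:230,::-1],None,fx=5,fy=5,interpolation=0))
E
```

```text
clock: 12.55
tool_pos: [0.5526, -0.2984, 0.0836]
orientation: [-180.0, 0.0, -152.0]
force: [-0.2, -1.0, 0.7]
opening: 0.0881
pos [ 0.5526 -0.2984  0.0836] [-1.7997e+02  1.0000e-02 -1.5205e+02] tool shift [0.0003 0.0006 0.0016] open 0.0881 F [-0.19 -0.99  0.73] t 12.55
```

View pics/p7.png

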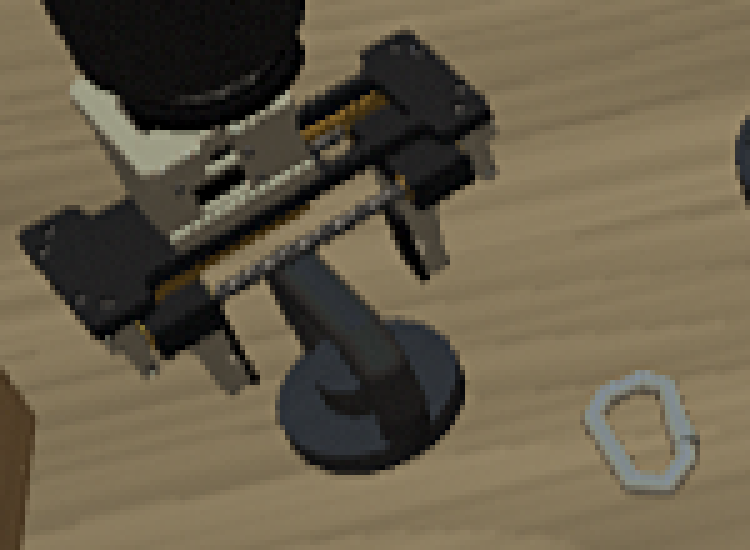

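The bar lies between the fingers. I'm closing and lifting a little.

```bash
python3 -m handwheel '[[[0,0.0005,0.0015,0,0],[0,0,0,0,1],[0,0,0,0,1],[0,0,0,0,1],[0,0,0,0,1],[0,0,0,0,1],[0,0,0,0,1],[0,0,0,0,1],[0,0,0,0,1],[0,0,0,0,1],[0,0,0,0,1],[0,0,0,0,1],[0,0,0,0,1]]]'; python3 go.py .552 -.298 .082; python3 -m handwheel '[[[0,0,-0.005,0,1],[0,0,-0.01,0,1],[0,0,-0.02,0,1],[0,0,-0.03,0,1],[0,0,-0.03,0,1],[0,0,-0.02,0,1],[0,0,-0.015,0,1],[0,0,-0.01,0,1],[0,0,0,0,1],[0,0,0,0,1]]]'
python3 go.py .4632 -.030 .222
python3 - <<'E'
from plant import *; import cv2,pickle
S={n:vision.snapshot(n) for n in("scene","top")}; pickle.dump(S,open("S1.pkl","wb"))
cv2.imwrite("pics/p8.png",cv2.resize(S["scene"]["color"][120:270,70:270,::-1],None,fx=4,fy=4,interpolation=0))
E
```

```text
clock: 13.68
tool_pos: [0.5521, -0.2981, 0.0816]
orientation: [-180.0, 0.0, -152.1]
force: [0.7, -1.9, -0.9]
opening: 0.0225
pos [ 0.5521 -0.2981  0.0816] [-179.98    0.   -152.05] tool shift [ 0.      0.0001 -0.0004] open 0.0225 F [ 0.74 -1.85 -0.88] t 13.6833
clock: 14.52
tool_pos: [0.5516, -0.2975, 0.2214]
orientation: [180.0, 0.0, -152.1]
force: [0.2, 0.1, -6.8]
opening: 0.023
pos [ 0.5516 -0.2975  0.2214] [ 1.7997e+02  2.0000e-02 -1.5206e+02] tool shift [-0.0472  0.2777 -0.0006] open 0.023 F [ 0.21  0.06 -6.82] t 14.5167
```

View pics/p8.png

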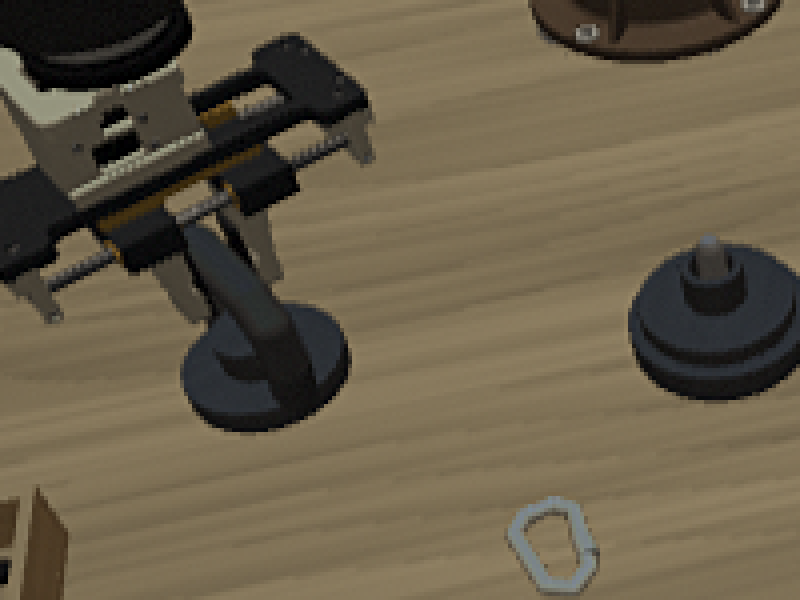

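The handle is held upright with its underside at z≈0.14, 42 mm above the spindle tip. I'm carrying it over.

```bash
python3 -m handwheel '[[[-0.0013,0.0077,0,0,1],[-0.003,0.016,0,0,1],[-0.004,0.024,0,0,1],[-0.005,0.03,0,0,1],[-0.0055,0.032,0,0,1],[-0.0055,0.032,0,0,1],[-0.0055,0.032,0,0,1],[-0.005,0.03,0,0,1],[-0.005,0.026,0,0,1],[-0.004,0.022,0,0,1],[-0.0024,0.016,0,0,1],[-0.001,0.01,0,0,1],[0,0,0,0,1],[0,0,0,0,1],[0,0,0,0,1],[0,0,0,0,1]]]'
python3 go.py .4632 -.030 .222
cat > ov.py <<'E'
import sys
from plant import *; from h import *
s=vision.snapshot("scene"); u0,v0=170,80; im=cv2.resize(s["color"][v0:v0+150,u0:u0+160,::-1],None,fx=4,fy=4,interpolation=cv2.INTER_NEAREST)
def L(P,c): cv2.polylines(im,[((proj(s,P)-[u0,v0]+.5)*4).astype(np.int32)],True,c,1)
p=telemetry.get_obs()["tool_pos"]; z=p[2]-.0816
if len(sys.argv)>2: p=np.array([.4632,-.03]); z=.076
L(circ(p[0],p[1],z,.045),(0,255,0));L(circ(p[0],p[1],z+.018,.045),(0,255,0));
L(circ(.4632,-.03,.098,.005),(0,0,255));L(circ(.4632,-.03,.076,.022),(0,0,255));L(circ(.4632,-.03,.03,.065),(0,0,255))
cv2.imwrite(sys.argv[1],im)
E
python3 ov.py pics/p9.png
```

```text
clock: 15.95
tool_pos: [0.4635, -0.031, 0.2213]
orientation: [-180.0, -0.0, -152.1]
force: [-0.1, -0.3, -5.1]
opening: 0.0233
pos [ 0.4635 -0.031   0.2213] [-1.800e+02 -4.000e-02 -1.521e+02] tool shift [-0.0002  0.001  -0.0007] open 0.0233 F [-0.11 -0.27 -5.05] t 15.95
```

View pics/p9.png

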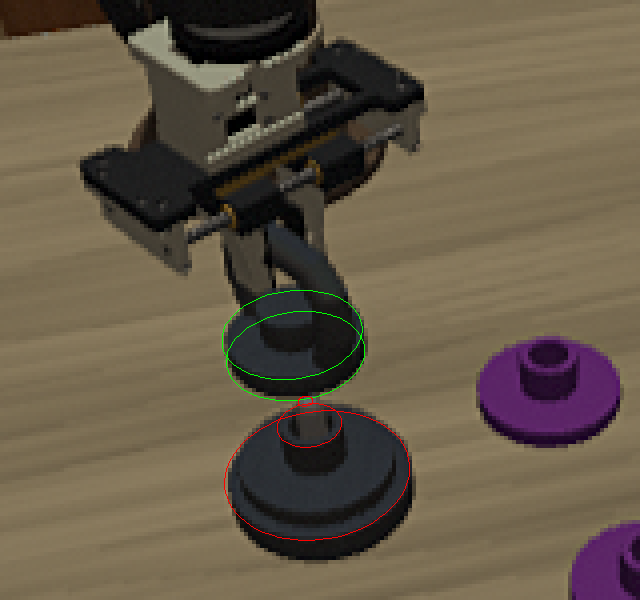

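The handle's foot is where predicted. The spindle sits about 1 px right of its model, and the two cameras differ consistently by about 2.6 mm in y, so I'll aim for their mean, y=-0.0286. I'm lowering.

```bash
python3 go.py .4632 -.0286 .1576; python3 -m handwheel '[[[-0.0009,0.0022,0.006,0,1],[0,0,0.01,0,1],[0,0,0.01,0,1],[0,0,0.006,0,1],[0,0,0.004,0,1],[0,0,0,0,1],[0,0,0,0,1]]]'; python3 -m handwheel '[[[0,0,0.004,0,1],[0,0,0.004,0,1],[0,0,0.003,0,1],[0,0,0.002,0,1],[0,0,0,0,1]]]'; python3 go.py .4632 -.0286 .1576; python3 ov.py pics/p10.png
```

```text
pos [ 0.4636 -0.031   0.2213] [ 1.8000e+02 -3.0000e-02 -1.5211e+02] tool shift [-0.0008  0.0023  0.0637] open 0.0228 F [-0.49 -0.59 -5.84] t 16.0
clock: 16.58
tool_pos: [0.4632, -0.0281, 0.1853]
orientation: [-180.0, -0.0, -152.0]
force: [0.4, 1.9, -4.1]
opening: 0.0231
clock: 17.0
tool_pos: [0.4629, -0.0281, 0.172]
orientation: [180.0, -0.0, -152.1]
force: [0.1, 0.1, -5.2]
opening: 0.0232
pos [ 0.4629 -0.0281  0.172 ] [ 1.7999e+02 -5.0000e-02 -1.5205e+02] tool shift [-0.     -0.0006  0.0144] open 0.0232 F [ 0.05  0.06 -5.19] t 17.0
```

View pics/p10.png

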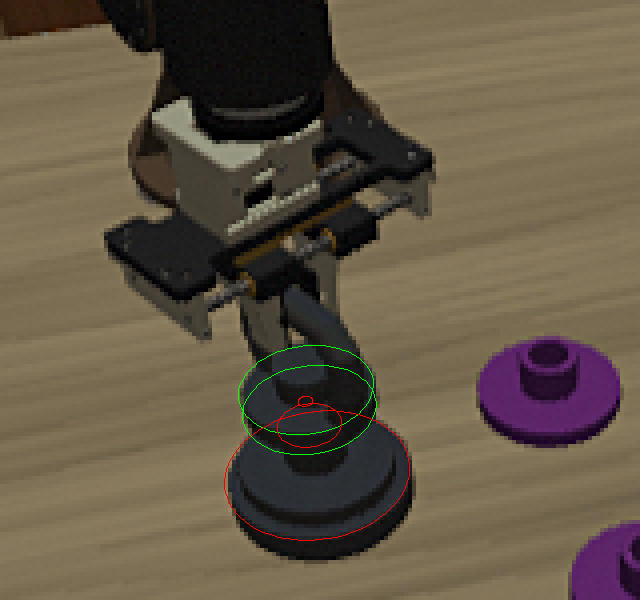

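The underside is at 0.090, so the spindle tip is in the socket with no side force. I'm lowering the remaining 14 mm.

```bash
python3 -m handwheel '[[[0,0,0.004,0,1],[0,0,0.004,0,1],[0,0,0.003,0,1],[0,0,0.001,0,1],[0,0,0,0,1],[0,0,0,0,1]]]'; python3 -m handwheel '[[[0,0,0.001,0,1],[0,0,0,0,1],[0,0,0,0,1]]]'
```

```text
clock: 17.55
tool_pos: [0.4633, -0.0281, 0.1605]
orientation: [-180.0, -0.0, -152.1]
force: [-0.0, -0.1, -5.1]
opening: 0.0236
clock: 17.8
tool_pos: [0.4633, -0.028, 0.1596]
orientation: [-180.0, 0.0, -152.1]
force: [1.1, -0.7, -5.2]
opening: 0.0234
```

```bash
python3 -m handwheel '[[[0,0,0.001,0,1],[0,0,0,0,1],[0,0,0,0,1]]]'
```

```text
clock: 18.05
tool_pos: [0.4632, -0.028, 0.1585]
orientation: [180.0, -0.0, -152.1]
force: [-0.5, 0.5, -6.1]
opening: 0.0233
```

```bash
python3 -m handwheel '[[[0,0,0.001,0,1],[0,0,0,0,1],[0,0,0,0,1]]]'; python3 -m handwheel '[[[0,0,0.0005,0,1],[0,0,0,0,1],[0,0,0,0,1]]]'
```

```text
clock: 18.3
tool_pos: [0.4632, -0.028, 0.1575]
orientation: [-180.0, -0.0, -152.1]
force: [0.0, 1.1, -5.6]
opening: 0.0227
clock: 18.55
tool_pos: [0.4635, -0.028, 0.1575]
orientation: [-180.0, 0.0, -152.0]
force: [-2.3, -0.1, 0.3]
opening: 0.0229
```

Contact is at TCP z=0.1575 against 0.1576 predicted, and the weight is off the gripper. I'm releasing, then rising and backing away.

```bash
python3 -m handwheel '[[[0,0,0,0,0],[0,0,0,0,0],[0,0,0,0,0],[0,0,0,0,0],[0,0,0,0,0],[0,0,0,0,0],[0,0,0,0,0],[0,0,0,0,0]]]'; python3 -m handwheel '[[[0,0,-0.01,0,0],[0,0,-0.02,0,0],[0,0,-0.03,0,0],[0,0,-0.03,0,0],[0,0,-0.02,0,0],[0,-0.015,-0.01,0,0],[0,-0.03,0,0,0],[0,-0.035,0,0,0],[0,-0.035,0,0,0],[0,-0.035,0,0,0],[0,-0.035,0,0,0],[0,-0.03,0,0,0],[0,-0.02,0,0,0],[0,0,0,0,0],[0,0,0,0,0],[0,0,0,0,0]]]'
python3 go.py .4632 -.030 .222; python3 ov.py pics/p11.png 1
python3 - <<'E'
from plant import *; import cv2,pickle
S={n:vision.snapshot(n) for n in("scene","top")}; pickle.dump(S,open("S2.pkl","wb"))
cv2.imwrite("pics/p12.png",S["top"]["color"][:,:,::-1]); cv2.imwrite("pics/p13.png",S["scene"]["color"][:,:,::-1])
E
```

```text
clock: 19.22
tool_pos: [0.4633, -0.028, 0.1571]
orientation: [-180.0, -0.0, -152.0]
force: [0.3, -0.9, -0.5]
opening: 0.0711
clock: 20.55
tool_pos: [0.5731, -0.2355, 0.2766]
orientation: [180.0, -0.0, -152.1]
force: [0.1, 0.6, -0.6]
opening: 0.0876
pos [ 0.5731 -0.2355  0.2766] [ 1.7997e+02 -3.0000e-02 -1.5208e+02] tool shift [0.0009 0.233  0.0546] open 0.0876 F [ 0.07  0.56 -0.58] t 20.55
```

View pics/p11.png

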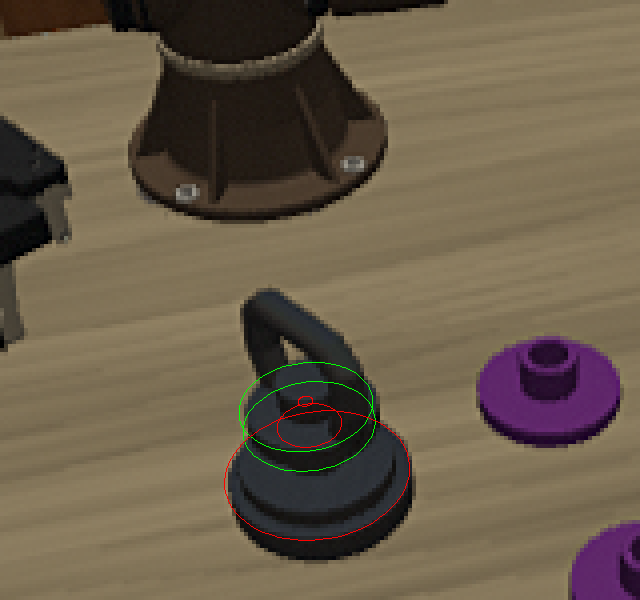

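View pics/p12.png

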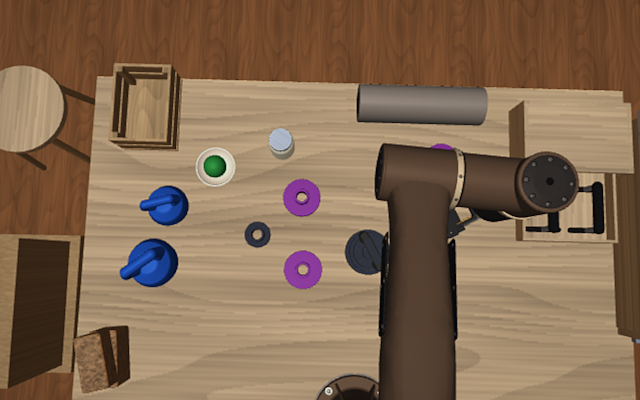

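View pics/p13.png

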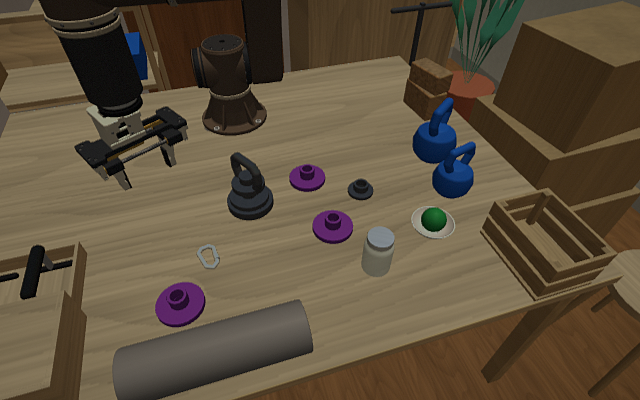

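The scene view shows the base, plate and handle stacked upright at (250,190), with the gripper clear at (130,140). The small plate (360,188), bells, jar, ball and carabiner (208,256) are where they started. I'm handing in.

```bash
python3 -c "
from plant import *
print(close_job())"
```

```text
the job is handed in; nothing more can be done
None
```

The kettlebell is made up and the job is handed in at about 21 s of the 64 s allowed; the interface gives no verdict. I gripped the larger dark plate by its hub, lowered it over the spindle and let go. Then I gripped the handle by its bar and lowered it onto the plate's hub.

**Heights:** The plate touched the base at TCP z = 0.0696 (0.0697 expected). The handle touched the hub at z = 0.1575 (0.1576 expected). Both took the weight off the gripper before I opened it.

**Last pictures:** The stack stands upright and the gripper is clear of everything. The small plate, kettlebells, jar, ball and carabiner look unmoved. I judged that by eye rather than measuring it. In the last top view the arm hid most of the stack, so its final state rests on the scene view and the contact heights.

**Disagreements:**
- **Camera offset:** the two cameras differed by about 2.6 mm in y, within their stated calibration of about 2 mm each. I placed the plate on the top camera's estimate and the handle on the mean of the two.
- **Base disc rim:** its lower rim looked higher in the scene view than a 30 mm disc should. The plate touching down at the expected height confirmed the seat height.

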